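# Dock the massagers the same way round in their charging tray

## Robot

A 6-joint arm with a two-finger parallel gripper is mounted at the origin on the work surface. World frame = base frame: x ahead of the robot, y to its left, z up, the work surface at z = 0. Lengths are in m, angles in rad, forces in N, time in s.
With the tool pointing down it reaches from about 0.35 to 0.85 m from the base axis. Payload 8.1 kg.
Tool frame: the origin (TCP) lies at the very end of the fingers, on their centre line; the grasp point (between the pads) lies 19 mm behind it (arm.grasp_offset is the z of the grasp point in the tool frame, in m); z points along the fingers, y is the direction in which the jaws open and shut (so a half turn about z gives the same grasp; the last joint's range is limited). The gripper opens to 85 mm and grips with 20 to 120 N. Pads are 22 mm wide; open, the fingers measure 114 mm over their backs; the gripper's body (76 mm by 85 mm) begins 54 mm behind the grasp point. The pads swing forward as they close: fully open they stand 13 mm farther back than shut.
Start: joints at [1.105, 0.13, 1.488, -0, 1.523, -0.085], TCP at [0.223, 0.557, 0.231] pointing down, gripper open.
Joint ranges: [-2.96, 2.96], [-0.89, 2.26], [0.02, 2.5], [-1.34, 4.48], [0, 2.73], [-2.66, 2.66]. Speed limits (rad/s): [2.39, 2.39, 2.79, 3.14, 3.14, 3.14].

## Interface

Orientations are given as a unit quaternion [w, x, y, z].
In Python, from plant import arm, capture, camera_model, workorder, spot_in, landmark_of gives the robot as it stands.
- The arm moves only by the tool send_rows, never from a script. Its argument "increments" is one flat list of numbers, 7 for each row, row after row: the closure, from 0 (fully open) to 1 (shut), then the shift along the tool's x, y, z in mm, then the turn, a rotation vector about the tool's x, y, z in rad. In form: [hand, tx, ty, tz, rx, ry, rz, hand, tx, ty, tz, rx, ry, rz, ...]. A call has 1 to 5 rows; each row is the pose to reach, as a shift and turn from the pose measured when the call began, along the tool's axes at that moment; what a row does not reach only later rows make up. A row lasts 1/12 s, in which the tool goes at most 41.7 mm and 7.16 degrees, less where a joint would pass 70% of its speed; a pose out of reach is approached as far as the arm can. A call with a gripper value outside its range is refused whole. The fingers move at their own pace and stop on an object; "force" is the grip in N (left out, the last holds). Time passes only in rows, so rows that repeat a pose let the fingers close. It gives the time, the measured TCP pose, the force and the opening at its end, in the units of the state.
- arm.state(): the state, without advancing time (a new reading comes with each control period).
- capture(name): name is "side" or "top" or "wrist"; returns the picture (420x560x3 uint8, red, green, blue); there is no depth.
- camera_model(name): a dict with "mtx" (3x3 intrinsics, pixels), "origin" and "attitude" of the camera in the world. Camera axes: x right, y up, looking along -z (the intrinsics and any distortion apply to the point x, -y, -z); pixel columns grow to the right and rows downward; lengths in m; the calibration is good to about 2 mm. A picture is of the moment at which its call begins: read the wrist's pose just before it. camera_model takes no time and is no camera call; for the wrist camera it gives the pose at the moment of the call.
- workorder.job_done(): hands the job in, once; it reports no verdict.
Trained networks look in the newest picture that a camera, given by its name, has taken for a name from the list of things; names that differ only in an ending like _2 or _b are one class to them, and where a whole thing is asked for, a point or a joint stands for the part that bears it (a point fixed in the world has none). Each returns a list of dicts, best first, with "confidence" (0 to 1); they miss things now and then, are a little off and sometimes report something else, mostly with a low value. They report only what shows in the picture. A call takes as long as a camera call. They do not tell look-alikes from the thing itself.
- spot_in(thing, camera): "xy" ([column, row] in pixels, amid what is visible of it).
- landmark_of(thing, camera): "xy" ([column, row] in pixels: a listed point, or the origin of a listed thing).
The state is a dict: "time_s": time; "qpos": joint angles; "joint_vel": joint speeds; "joint_torque": joint torques, N m; "tcp_pos": TCP position; "tool_rot": TCP orientation; "force": force on the tool from outside, world axes, zero at the start; "moment": the same for the moment, N m; "grip_width": opening from 0.0 (shut) to 1.0 (fully open).
Only numpy, scipy, OpenCV 4.12 (cv2) and the standard library are available. Lean on these libraries where they do the work, as an engineer would, in place of code of your own. Each camera call takes 0.05 s, during which the arm holds its last target. There are 200 camera calls.

## Task

Take the two pink massagers off the sloping stand and put them away in the charging tray, one in each lane, both lying on their flat side with the round head out and the tail with the metal contacts slid under the dock's hood until it is fully home against the stop. Leave the bottle, dosing cup and tin standing where they are on the turntable.

Things in the scene. Friction and masses are not known exactly. Their poses are not given: they have to be found in the camera images.
- massager_a: Pink hard massager, 140 mm long, 0.18 kg: bar 36 wide, 30 high, x -70 to +50 mm, with knobs on top (to 35 mm); flat underside. Tail end (x = -70) has two steel contacts. Origin mid-length on the flat underside; x points to the head, z away from the flat side. Starts in a cradle of the stand, flat side on the slope; of the two, one has its head up the slope and one down.
- massager_a_head (a point): Middle of the darker round head of massager_a (48 mm across, 32 mm high), 46 mm from its origin towards the head end, 16 mm above its flat side.
- massager_b: Pink hard massager, 140 mm long, 0.18 kg: bar 36 wide, 30 high, x -70 to +50 mm, with knobs on top (to 35 mm); flat underside. Tail end (x = -70) has two steel contacts. Origin mid-length on the flat underside; x points to the head, z away from the flat side. Starts in a cradle of the stand, flat side on the slope; of the two, one has its head up the slope and one down.
- massager_b_head (a point): Middle of the darker round head of massager_b, likewise.
- stand: Fixed aluminium stand, base 160 x 180 mm; its plate slopes at 35 degrees, facing away from the robot, and falls from 118 mm height at its x = -69 mm to 20 mm at x = +70 mm. Two cradles at y = +42 and -42 mm between ribs 6 mm high, 54 mm apart; a lip 14 mm high along the low edge holds the massagers. Origin at the centre of its underside, z up.
- tray: Fixed white charging tray, 160 mm wide, lanes along its x, open end x = -100 mm, dock at x = +64 to +110 mm. Floor 6 mm over the counter; lane centre lines y = +37.5 and -37.5 mm; ribs beside the lanes reach 10 mm over the counter. A massager fully home has its origin at x = +20 mm. Origin on the counter, midway between the lanes, z up.
- tray_dock (a point): Middle of the dock's stop face, at the tray's x = +90 mm, floor height. The dock is 50 mm high with green lamps on top. Each lane runs into a hooded bay: mouth at x = +64 mm, 46 mm wide, hood underside 44 mm over the counter, back stop with brass contacts at x = +90 mm.
- turntable: Turntable with a clear disc of 170 mm diameter that spins freely, top at 18 mm height; carries bottle, cup and tin. Origin at its centre on the counter.
- bottle: Closed brown plastic bottle, diameter 56 mm, 135 mm high, upright on the turntable. Origin at the centre of its underside.
- cup: Clear plastic dosing cup, rim diameter 40 mm, 42 mm high, upright on the turntable. Origin at the centre of its underside.
- tin: Small round steel tin, diameter 54 mm, 30 mm high, on the turntable. Origin at the centre of its underside.
Mind the look-alikes: they are no part of the job. Leave any green look-alike of the massager_a alone.

How it is judged:
At the end, for the whole second after the job is handed in: One massager at rest in each lane (within 9 mm of its centre line), flat side down (0.1 rad; underside under 10 mm over the counter), head to the open end, tail within 4 mm of the stop; bottle, cup and tin upright (0.15 rad), within 30 mm of their starts (((x of each of massager_a, massager_b in the frame of tray above 0.016 m and y of massager_a in the frame of tray between 0.0285 and 0.0465 m and z of each of massager_a, massager_b in the frame of tray below 0.01 m and x of each of massager_a_head, massager_b_head in the frame of tray below -0.015 m and angle between each of massager_a, massager_b's own z axis and vertical below 0.1 rad and linear speed of each of massager_a, massager_b below 0.02 m/s and y of massager_b in the frame of tray between -0.0465 and -0.0285 m) or (x of each of massager_a, massager_b in the frame of tray above 0.016 m and y of massager_a in the frame of tray between -0.0465 and -0.0285 m and z of each of massager_a, massager_b in the frame of tray below 0.01 m and x of each of massager_a_head, massager_b_head in the frame of tray below -0.015 m and angle between each of massager_a, massager_b's own z axis and vertical below 0.1 rad and linear speed of each of massager_a, massager_b below 0.02 m/s and y of massager_b in the frame of tray between 0.0285 and 0.0465 m)) and distance of each of bottle, cup, tin from where it was at the start of the episode below 0.03 m and angle between each of bottle, cup, tin's own z axis and vertical below 0.15 rad); the robot touches nothing.
It fails at once if the bottle is moved by more than 30 mm or tipped over (distance of bottle from where it was at the start of the episode above 0.03 m or angle between bottle's own z axis and vertical above 0.5 rad).
It fails at once if the cup is moved by more than 30 mm or tipped over (distance of cup from where it was at the start of the episode above 0.03 m or angle between cup's own z axis and vertical above 0.5 rad).
It fails at once if the tin is moved by more than 30 mm or tipped over (distance of tin from where it was at the start of the episode above 0.03 m or angle between tin's own z axis and vertical above 0.5 rad).
It also fails if it takes over 69 s, if anything falls off the work surface, if the arm or the gripper's body presses on something with over 40 N, if the wrist force passes 120 N, or if a joint passes its speed limit or range.

## Working session

There is one attempt and no reset: what is moved stays moved. The work goes in short steps, Python scripts to look and compute and a tool call to move; the robot and the scene stay as the last step left them, time stands still between calls to the robot, and variables do not carry over. Pictures are saved under pics/ and viewed, about 8 in all and at most 12, crops included, and the job is handed in when it is done.

Besides the shell and the picture viewer there is one more tool, called after "Emit:" in YAML: its name, and indented under it one key for each argument. send_rows: Moves the arm, as the interface text tells. Its arguments: {"type":"object","properties":{"increments":{"type":"array"},"force":{"type":"number"}},"required":["increments"]}

```bash
mkdir -p pics; ls; cat > h.py <<'E'
import numpy as np, cv2
from scipy.spatial.transform import Rotation as R
from plant import arm, capture, camera_model, workorder, spot_in, landmark_of
def rot(q):
    q=np.asarray(q); return R.from_quat([q[1],q[2],q[3],q[0]]) if q.size==4 else R.from_matrix(q)
def ray(cm,xy):
    K=np.array(cm["mtx"]); d=np.linalg.inv(K)@[xy[0],xy[1],1.]; d=np.array([d[0],-d[1],-d[2]])
    return np.array(cm["origin"]), rot(cm["attitude"]).apply(d)
def onz(cm,xy,z):
    o,d=ray(cm,xy); return o+d*(z-o[2])/d[2]
def proj(cm,P):
    p=rot(cm["attitude"]).inv().apply(np.atleast_2d(P)-np.array(cm["origin"]))
    p=p*[1,-1,-1]; q=p@np.array(cm["mtx"]).T; return q[:,:2]/q[:,2:]
def tri(cmA,a,cmB,b):
    o1,d1=ray(cmA,a);o2,d2=ray(cmB,b)
    s=np.linalg.lstsq(np.c_[d1,-d2],o2-o1,rcond=None)[0]
    p,q=o1+s[0]*d1,o2+s[1]*d2
    return (p+q)/2, np.linalg.norm(p-q)
E
python3 - <<'E'
from h import *
s=arm.state(); print(s); print(arm.grasp_offset)
ims=[]
for c in ["side","top"]:
    im=capture(c); cv2.imwrite(f"pics/{c}0.png",im[:,:,::-1]); cm=camera_model(c); print(c,cm)
    for t in ["massager_a","massager_a_head","stand","tray","tray_dock","turntable","bottle","cup","tin"]:
        print(c,t,[(np.round(d["xy"]).tolist(),round(d["confidence"],2)) for d in landmark_of(t,c)][:4])
E
```

```text
pics
{'time_s': 0.0, 'qpos': array([ 1.10461348e+00,  1.31163008e-01,  1.48932426e+00, -3.71390244e-05,
        1.52298485e+00, -8.54145466e-02]), 'joint_vel': array([ 0.00036388,  0.00202108, -0.00101417,  0.00057228, -0.002358  ,
       -0.00028039]), 'joint_torque': array([-1.99554932e-03, -5.69426572e+01, -5.00526595e+01, -4.70901650e-04,
        1.54491310e-02, -1.71509083e-05]), 'tcp_pos': array([0.22272521, 0.55652072, 0.23021863]), 'tool_rot': array([-2.38057527e-04,  1.89235145e-01,  9.81931350e-01, -9.09269857e-04]), 'force': array([ 0.15815702,  0.29390405, -0.18962543]), 'moment': array([0.0166907 , 0.02932079, 0.01985318]), 'grip_width': 1.0015484155066459}
-0.0187
side {'mtx': array([[546.90618788,   0.        , 276.39040218],
       [  0.        , 546.90618788, 209.04767213],
       [  0.        ,   0.        ,   1.        ]]), 'origin': array([ 0.01588405, -0.68449068,  0.92152196]), 'attitude': array([ 0.86636061,  0.38318859, -0.12345803, -0.29554003])}
side massager_a [([272.0, 296.0], 0.93), ([371.0, 288.0], 0.86), ([276.0, 370.0], 0.78), ([401.0, 322.0], 0.63)]
s
[... 515 characters left out ...]
      ,   1.        ]]), 'origin': array([0.27917258, 0.01105803, 1.18063329]), 'attitude': array([ 0.75251396,  0.07961452, -0.07189077, -0.64978149])}
top massager_a [([382.0, 201.0], 0.88), ([318.0, 241.0], 0.73), ([371.0, 285.0], 0.72), ([413.0, 206.0], 0.69)]
top massager_a_head [([384.0, 181.0], 0.8), ([360.0, 301.0], 0.77), ([332.0, 232.0], 0.67)]
top stand [([391.0, 212.0], 0.87)]
top tray [([193.0, 197.0], 0.55)]
top tray_dock [([165.0, 186.0], 0.84)]
top turntable [([300.0, 165.0], 0.91), ([411.0, 203.0], 0.26)]
top bottle [([287.0, 165.0], 0.72)]
top cup [([311.0, 176.0], 0.63), ([288.0, 165.0], 0.57)]
top tin [([306.0, 150.0], 0.58), ([411.0, 204.0], 0.33), ([392.0, 211.0], 0.3)]
```

```bash
python3 - <<'E'
import cv2,numpy as np
a=cv2.imread("pics/side0.png");b=cv2.imread("pics/top0.png")
cv2.imwrite("pics/v1.png",cv2.resize(a[120:400,120:480],(771,600)))
cv2.imwrite("pics/v2.png",cv2.resize(b[110:350,130:450],(800,600)))
E
```

```text
(no output)
```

View pics/v1.png

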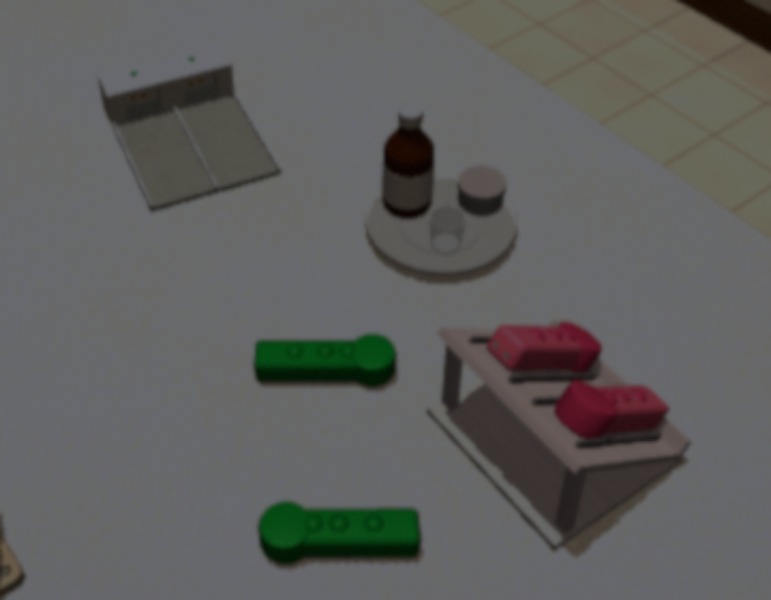

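View pics/v2.png

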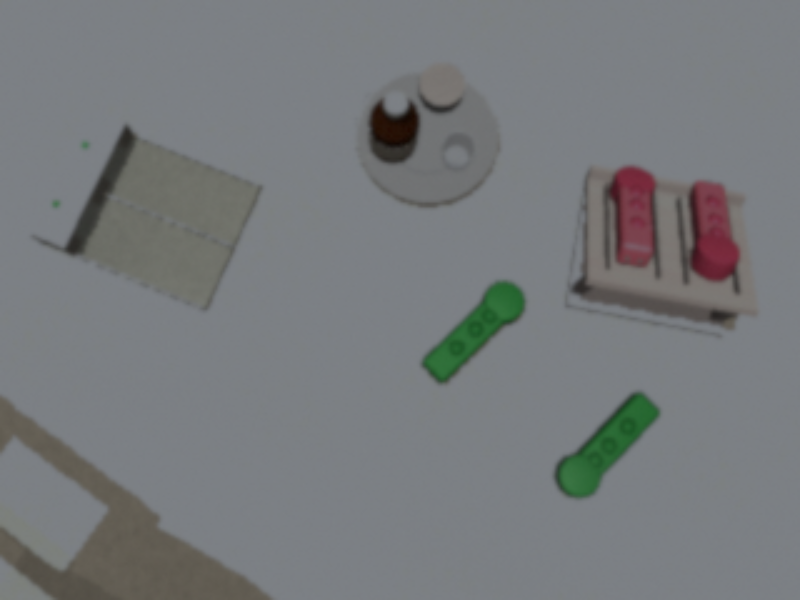

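```bash
cat > fit.py <<'E'
from h import *
from scipy.optimize import least_squares
cS,cT=camera_model("side"),camera_model("top")
s=lambda u,v:(u/2.1417+120,v/2.1429+120); t=lambda u,v:(u/2.5+130,v/2.5+110)
def fit(obs,g):
    def tf(p,P): return R.from_euler("z",p[2]).apply(P)+[p[0],p[1],0]
    f=lambda p: np.concatenate([(proj(c,tf(p,P))[0]-xy) for c,P,xy in obs])
    r=least_squares(f,g,loss="soft_l1"); return r.x,f(r.x).reshape(-1,2)
S=[(cT,[-80,90,0],t(567,305)),(cT,[-80,-90,0],t(722,335)),(cS,[-80,90,0],s(430,410)),(cS,[-80,-90,0],s(555,547)),
 (cT,[-69,90,118],t(580,286)),(cT,[-69,-90,118],t(756,310)),(cS,[-69,90,118],s(440,330)),(cS,[-69,-90,118],s(575,465)),
 (cS,[70,-90,34],s(688,440))]
T=[(cT,[-100,-80,8],t(262,186)),(cT,[-100,80,8],t(207,308)),(cS,[-100,-80,8],s(280,172)),(cS,[-100,80,8],s(152,207)),
 (cT,[64,-80,50],t(128,127)),(cS,[64,-80,50],s(233,66)),(cS,[64,80,50],s(104,96)),(cT,[64,0,6],t(103,197)) ]
sc=lambda o:[(c,np.array(P)/1000.,np.array(x)) for c,P,x in o]
E
python3 - <<'E'
from fit import *
print(onz(cT,t(665,240),.06),onz(cT,t(180,215),0.),onz(cT,(300,165),.018))
ps,r=fit(sc(S),[*onz(cT,t(665,240),.06)[:2],0.]);print("stand",ps,"\n",r.round(1))
pt,r=fit(sc(T),[*onz(cT,t(180,215),0.)[:2],1.3]);print("tray",pt,"\n",r.round(1))
for p,names,c in [(tri(cS,(294,290),cT,(384,181)),"headL",0),(tri(cS,(388,280),cT,(416,213)),"headR",0),(tri(cS,(371,288),cT,(382,201)),"?",0),(tri(cS,(200,164),cT,(165,186)),"dock",0),
  (tri(cS,(388,280),cT,(384,181)),"x",0),(tri(cS,(371,288),cT,(413,206)),"x",0),(tri(cS,(401,322),cT,(413,206)),"y",0),(tri(cS,(207,184),cT,(193,197)),"tray",0),(tri(cS,(401,322),cT,(416,213)),"y",0)]:
    q=R.from_euler("z",-ps[2]).apply(p[0]-[ps[0],ps[1],0]); print(names,p[0].round(3),round(p[1],4),"in stand",q.round(3))
E
```

```text
[ 0.57080394 -0.27665958  0.06      ] [0.53325945 0.27200786 0.        ] [0.66326634 0.00163379 0.018     ]
stand [ 0.56976006 -0.27648126 -0.03776016] 
 [[-1.3 -0. ]
 [-0.9 -0.6]
 [-2.2  1.1]
 [-0.4  1.1]
 [ 2.5 -3.5]
 [ 1.  -0.6]
 [ 0.  -1.6]
 [ 2.7 -0.2]
 [-3.3  1.1]]
tray [0.52785325 0.2981451  1.329512  ] 
 [[ 0.1 -0.6]
 [-0.3  0.9]
 [ 0.1 -0.6]
 [-1.2  1. ]
 [-0.5 -1.9]
 [-1.2  0. ]
 [ 0.8  1.4]
 [ 1.3 -0.8]]
headL [ 0.518 -0.193  0.139] 0.1829 in stand [-0.055  0.081  0.139]
headR [ 0.536 -0.3    0.178] 0.0131 in stand [-0.033 -0.025  0.178]
? [ 0.58  -0.237  0.065] 0.0034 in stand [0.008 0.04  0.065]
dock [0.548 0.378 0.017] 0.0095 in stand [-0.047  0.653  0.017]
x [ 0.637 -0.237  0.051] 0.0074 in stand [0.066 0.042 0.051]
x [ 0.538 -0.287  0.154] 0.0301 in stand [-0.031 -0.012  0.154]
y [ 0.579 -0.325  0.05 ] 0.0031 in stand [ 0.011 -0.048  0.05 ]
tray [0.523 0.293 0.017] 0.0004 in stand [-0.068  0.568  0.017]
y [ 0.56  -0.332  0.07 ] 0.0078 in stand [-0.008 -0.056  0.07 ]
```

```bash
cat > plan.py <<'E'
from h import *
ST=np.array([0.570,-0.2765,-0.03]); TR=np.array([0.5278,0.2981,1.3295]); TH=np.radians(35)
def stand(p): return R.from_euler("z",ST[2]).apply(p)+[ST[0],ST[1],0]
def plate(s,y,h):  # s along slope downwards from stand x=0, h above the surface
    zc=0.118-0.069*np.tan(TH)
    return stand(np.array([0,y,zc])+s*np.array([np.cos(TH),0,-np.sin(TH)])+h*np.array([np.sin(TH),0,np.cos(TH)]))
def platerot(flip): # tool z into the plate; tool x down-slope (flip=1) or up-slope (-1)
    x=flip*np.array([np.cos(TH),0,-np.sin(TH)]); z=-np.array([np.sin(TH),0,np.cos(TH)]); y=np.cross(z,x)
    return R.from_euler("z",ST[2])*R.from_matrix(np.c_[x,y,z])
def tray(x,y,z): return R.from_euler("z",TR[2]).apply([x,y,z])+[TR[0],TR[1],0]
def trayrot(): # tool x along tray x, pointing down
    return R.from_euler("z",TR[2])*R.from_matrix(np.diag([1,-1,-1.]))
def go(P,Q,n=None,start=None,tmax=.19,rmax=.58):
    s=arm.state(); p0,q0=(s["tcp_pos"],rot(s["tool_rot"])) if start is None else start
    d=P-p0; w=(Q*q0.inv()).as_rotvec(); n=n or int(np.ceil(max(np.linalg.norm(d)/tmax,np.linalg.norm(w)/rmax)))
    a=(p0,q0)
    for i in range(1,n+1):
        b=(p0+d*i/n, R.from_rotvec(w*i/n)*q0)
        print("  call",i,(a[1].inv().apply(b[0]-a[0])*1000).round(1).tolist(),(a[1].inv()*b[1]).as_rotvec().round(3).tolist(),"->",b[0].round(3)); a=b
    return a
E
python3 - <<'E'
from plan import *
a=go(np.array([.42,.15,.30]),R.from_euler("z",-1.0)*rot(arm.state()["tool_rot"]),3)
go(plate(0.0,0,.16),platerot(1),start=a)
E
```

```text
call 1 [-111.4, -101.5, -22.9] [0.0, 0.0, 0.333] -> [0.289 0.421 0.254]
  call 2 [-138.5, -59.5, -22.9] [0.0, 0.0, 0.333] -> [0.354 0.286 0.277]
  call 3 [-150.3, -10.9, -22.9] [0.0, 0.0, 0.333] -> [0.42 0.15 0.3 ]
  call 1 [-116.8, 39.1, 24.8] [0.136, -0.109, 0.432] -> [0.48  0.043 0.275]
  call 2 [-86.1, 87.3, 27.3] [0.136, -0.109, 0.432] -> [ 0.541 -0.065  0.25 ]
  call 3 [-38.3, 118.0, 20.0] [0.136, -0.109, 0.432] -> [ 0.601 -0.172  0.226]
  call 4 [16.4, 124.5, 4.4] [0.136, -0.109, 0.432] -> [ 0.662 -0.279  0.201]
```

Emit:
send_rows:
  increments: [0,-28,-25,-6,0,0,0.083,0,-56,-51,-11,0,0,0.167,0,-84,-76,-17,0,0,0.25,0,-111,-101,-23,0,0,0.333,0,-111,-101,-23,0,0,0.333]

```text
time_s: 1.42
tcp_pos: [0.2914, 0.4181, 0.2559]
tool_rot: [0.001, 0.354, 0.935, 0.0]
force: [-0.8, -0.7, -0.1]
grip_width: 0.996
```

Emit:
send_rows:
  increments: [0,-35,-15,-6,0,0,0.083,0,-70,-30,-11,0,0,0.167,0,-105,-45,-17,0,0,0.25,0,-138,-60,-23,0,0,0.333,0,-138,-60,-23,0,0,0.333]

```text
time_s: 1.83
tcp_pos: [0.3579, 0.2775, 0.2808]
tool_rot: [0.003, 0.508, 0.861, 0.001]
force: [0.5, 0.2, 0.3]
grip_width: 1.0
```

Emit:
send_rows:
  increments: [0,-38,-3,-6,0,0,0.083,0,-75,-6,-11,0,0,0.167,0,-113,-8,-17,0,0,0.25,0,-150,-11,-23,0,0,0.333,0,-150,-11,-23,0,0,0.333]

```text
time_s: 2.25
tcp_pos: [0.4233, 0.1362, 0.3058]
tool_rot: [0.005, 0.647, 0.762, 0.002]
force: [-0.6, -0.2, 0.3]
grip_width: 0.999
```

```bash
python3 - <<'E'
from plan import *
s=arm.state();print(s["time_s"],s["tcp_pos"],s["qpos"].round(2))
go(plate(0.0,0,.16),platerot(1))
E
```

```text
2.25 [0.4232748  0.13617857 0.30580242] [ 0.2  -0.33  1.78 -0.01  1.68  0.04]
  call 1 [-112.0, 41.8, 27.2] [0.137, -0.112, 0.425] -> [0.483 0.032 0.28 ]
  call 2 [-80.9, 87.4, 29.1] [0.137, -0.112, 0.425] -> [ 0.543 -0.072  0.253]
  call 3 [-34.1, 115.8, 21.5] [0.137, -0.112, 0.425] -> [ 0.602 -0.175  0.227]
  call 4 [18.7, 121.0, 5.9] [0.137, -0.112, 0.425] -> [ 0.662 -0.279  0.201]
```

Emit:
send_rows:
  increments: [0,-30,10,7,0.034,-0.028,0.106,0,-60,19,14,0.068,-0.056,0.212,0,-88,30,21,0.103,-0.084,0.32,0,-112,42,27,0.137,-0.112,0.425,0,-112,42,27,0.137,-0.112,0.425]

```text
time_s: 2.67
tcp_pos: [0.4842, 0.0298, 0.2758]
tool_rot: [0.001, 0.793, 0.602, -0.089]
force: [0.4, 0.8, -0.7]
grip_width: 1.003
```

Emit:
send_rows:
  increments: [0,-20,22,7,0.034,-0.028,0.106,0,-40,44,14,0.068,-0.056,0.212,0,-60,66,21,0.103,-0.084,0.32,0,-81,87,29,0.137,-0.112,0.425,0,-81,87,29,0.137,-0.112,0.425]

```text
time_s: 3.08
tcp_pos: [0.5427, -0.0778, 0.2441]
tool_rot: [-0.002, 0.895, 0.41, -0.176]
force: [0.5, -0.1, -1.2]
grip_width: 1.0
```

Emit:
send_rows:
  increments: [0,-9,29,5,0.034,-0.028,0.106,0,-17,58,11,0.068,-0.056,0.212,0,-26,87,16,0.103,-0.084,0.32,0,-34,116,21,0.137,-0.112,0.425,0,-34,116,21,0.137,-0.112,0.425]

```text
time_s: 3.5
tcp_pos: [0.6002, -0.1863, 0.2085]
tool_rot: [-0.005, 0.947, 0.195, -0.255]
force: [-1.1, -0.6, -3.4]
grip_width: 1.001
```

```bash
python3 - <<'E'
from plan import *
s=arm.state();print(s["time_s"],s["tcp_pos"],s["qpos"].round(2))
go(plate(0.0,0,.16),platerot(1))
E
```

```text
3.5 [ 0.60016162 -0.18625899  0.20853478] [-0.26  0.7   0.89 -0.24  2.01  0.86]
  call 1 [18.1, 109.3, -14.8] [0.124, -0.082, 0.402] -> [ 0.662 -0.279  0.201]
```

Emit:
send_rows:
  increments: [0,5,27,-4,0.03,-0.02,0.1,0,9,54,-7,0.062,-0.04,0.2,0,14,82,-11,0.093,-0.06,0.3,0,18,109,-15,0.124,-0.082,0.402,0,18,109,-15,0.124,-0.082,0.402]

```text
time_s: 3.92
tcp_pos: [0.6556, -0.2723, 0.2009]
tool_rot: [-0.004, 0.955, 0.0, -0.296]
force: [0.9, -0.2, 0.1]
grip_width: 0.995
```

```bash
python3 - <<'E'
from plan import *
s=arm.state();print(s["time_s"],s["tcp_pos"],s["qpos"].round(2))
cm=camera_model("wrist");im=capture("wrist");cv2.imwrite("pics/w1.png",im[:,:,::-1])
import pickle;pickle.dump(cm,open("w1.pkl","wb"))
print(cm["origin"],cm["mtx"][0])
for t in ["massager_a","massager_a_head"]: print(t,[(np.round(d["xy"]).tolist(),round(d["confidence"],2)) for d in landmark_of(t,"wrist")][:4])
for y in(.042,-.042): print(proj(cm,[plate(0.01,y,0),plate(.056,y,.016),plate(-.036,y,.016)]).round().tolist())
E
```

```text
3.9167 [ 0.65558773 -0.27225599  0.20088204] [-0.37  1.25  0.09 -0.28  2.35  1.06]
[ 0.80279372 -0.27231083  0.27268279] [297.39086511   0.         282.17911094]
massager_a [([247.0, 179.0], 0.72), ([160.0, 209.0], 0.64)]
massager_a_head [([246.0, 127.0], 0.92), ([165.0, 202.0], 0.59), ([251.0, 257.0], 0.59)]
[[247.0, 179.0], [245.0, 134.0], [246.0, 227.0]]
[[329.0, 181.0], [336.0, 136.0], [328.0, 229.0]]
```

View pics/w1.png

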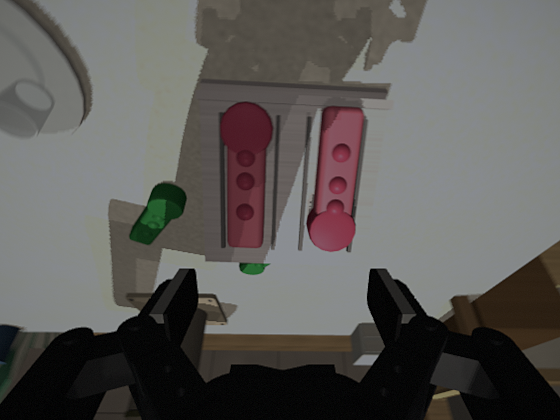

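```bash
cat > sil.py <<'E'
from plan import *
from scipy.optimize import minimize
a=np.linspace(0,2*np.pi,40)
BAR=np.array([[x,y,z] for x in(-.07,.05) for y in(-.018,.018) for z in(0,.03)])
HEAD=np.array([[.046+.024*np.cos(t),.024*np.sin(t),z] for t in a for z in(0,.032)])
def redmask(im):
    h=cv2.cvtColor(im,cv2.COLOR_RGB2HSV); m=((h[...,0]>165)|(h[...,0]<4))&(h[...,1]>90)&(h[...,2]>50)
    return cv2.morphologyEx(m.astype(np.uint8),cv2.MORPH_OPEN,np.ones((3,3)))
def comp(m,c):
    n,l=cv2.connectedComponents(m); k=l[c[1],c[0]]; assert k>0; return (l==k).astype(np.uint8)
def sil(cm,M,t,shape):
    o=np.zeros(shape,np.uint8)
    for P in(BAR,HEAD):
        q=proj(cm,M.apply(P)+t); cv2.fillConvexPoly(o,cv2.convexHull((q*16).round().astype(np.int32)),1,shift=4)
    return o
def fitpose(obs,f,x0):  # obs: [(cm,mask)], f(x)->(Rotation,t)
    def cost(x):
        M,t=f(x); return sum(1-((o:=sil(c,M,t,m.shape))&m).sum()/(o|m).sum() for c,m in obs)
    d=np.array([.004,.004,.06])
    r=minimize(cost,x0,method="Nelder-Mead",options=dict(initial_simplex=np.vstack([x0,x0+np.diag(d)]),xatol=1e-4,fatol=1e-4))
    return r.x,r.fun
E
python3 - <<'E'
from sil import *
import pickle
cw=pickle.load(open("w1.pkl","rb")); im=cv2.imread("pics/w1.png")[:,:,::-1].copy(); m=redmask(im)
ct=camera_model("top"); it=cv2.imread("pics/top0.png")[:,:,::-1].copy(); mt=redmask(it)
for nm,c,c2,fl,y in(("L",(246,180),(382,205),1,.042),("R",(338,165),(415,198),-1,-.042)):
    k,k2=comp(m,c),comp(mt,c2); print(k.sum(),k2.sum())
    f=lambda x:(R.from_rotvec(x[2]*R.from_euler("z",ST[2]).apply([np.sin(TH),0,np.cos(TH)]))*platerot(fl)*R.from_matrix(np.diag([1,-1,-1.])),plate(x[0],x[1],0))
    for lab,o in(("w",[(cw,k)]),("t",[(ct,k2)]),("both",[(cw,k),(ct,k2)])):
        x,v=fitpose(o,f,[.01,y,0.]); print(nm,lab,x.round(4),round(v,3))
E
```

```text
5608 514
L w [ 0.0135  0.0394 -0.0163] 0.125
L t [ 0.0175  0.0408 -0.0648] 0.264
L both [ 0.0145  0.0406 -0.0319] 0.405
5373 555
R w [ 0.0117 -0.0446  0.0008] 0.197
R t [ 0.0181 -0.0464 -0.0805] 0.24
R both [ 0.0151 -0.044  -0.0767] 0.462
```

```bash
python3 - <<'E'
from plan import *
a=go(plate(0.012,-.0445,.06),platerot(1)); go(plate(0.012,-.0445,.008),platerot(1),start=a)
E
```

```text
call 1 [12.9, 50.5, 92.3] [0.008, -0.005, 0.03] -> [ 0.613 -0.322  0.112]
  call 1 [-0.0, 0.0, 52.0] [-0.0, 0.0, 0.0] -> [ 0.583 -0.321  0.069]
```

Emit:
send_rows:
  increments: [0.3,4,17,30,0.003,-0.002,0.01,0.3,9,34,60,0.006,-0.004,0.02,0.3,13,50,92,0.008,-0.005,0.03,0.3,13,50,92,0.008,-0.005,0.03,0.3,13,50,92,0.008,-0.005,0.03]

```text
time_s: 4.48
tcp_pos: [0.6107, -0.3201, 0.1113]
tool_rot: [-0.006, 0.953, -0.013, -0.303]
force: [-0.7, 1.0, 0.7]
grip_width: 0.703
```

```bash
python3 - <<'E'
from sil import *
s=arm.state();print(s["time_s"],s["tcp_pos"],s["qpos"].round(2),s["grip_width"])
go(plate(0.012,-.0445,.008),platerot(1))
cw=camera_model("wrist");im=capture("wrist");cv2.imwrite("pics/w2.png",im[:,:,::-1])
m=redmask(im); fl=-1
f=lambda x:(R.from_rotvec(x[2]*R.from_euler("z",ST[2]).apply([np.sin(TH),0,np.cos(TH)]))*platerot(fl)*R.from_matrix(np.diag([1,-1,-1.])),plate(x[0],x[1],0))
c=proj(cw,plate(.0,-.044,.03))[0].round().astype(int);print(c)
k=comp(m,c);print(k.sum(),fitpose([(cw,k)],f,[.012,-.0445,0.]))
E
```

```text
4.4833 [ 0.610733   -0.32014817  0.11131374] [-0.44  1.11  0.48 -0.27  2.11  1.09] 0.7029497979345706
  call 1 [1.7, 2.2, 50.2] [-0.001, 0.004, 0.003] -> [ 0.583 -0.321  0.069]
[286 261]
11169 (array([ 0.01149091, -0.04429254, -0.01469212]), np.float64(0.1395886295354749))
```

View pics/w2.png

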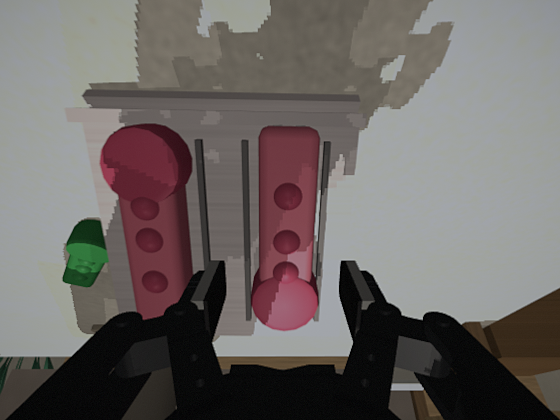

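Emit:
send_rows:
  increments: [0.3,1,1,17,0,0.002,0,0.3,2,2,34,0,0.004,0.003,0.3,2,2,50,0,0.004,0.003,0.3,2,2,50,0,0.004,0.003,0.3,2,2,50,0,0.004,0.003]
  force: 60

```text
time_s: 4.95
tcp_pos: [0.5875, -0.3204, 0.075]
tool_rot: [-0.003, 0.955, -0.013, -0.297]
force: [0.3, -0.5, -0.4]
grip_width: 0.695
```

Emit:
send_rows:
  increments: [0.8,0,0,0,0,0,0,0.8,0,0,0,0,0,0,0.8,0,0,0,0,0,0,0.8,0,0,0,0,0,0,0.8,0,0,0,0,0,0]

```text
time_s: 5.37
tcp_pos: [0.5903, -0.3205, 0.0787]
tool_rot: [-0.002, 0.956, -0.013, -0.294]
force: [4.9, 0.8, 8.4]
grip_width: 0.398
```

```bash
python3 - <<'E'
from plan import *
s=arm.state();print(s["time_s"],s["tcp_pos"],s["qpos"].round(2),s["grip_width"],s["force"],s["moment"])
go(plate(0.012,-.0445,.008),platerot(1))
P1=plate(0.012,-.0445,.10)+[0,0,.03]
print("lift");a=go(P1,platerot(1))
V=np.array([.46,-.05,.32]); Q=R.from_euler("z",.5)*R.from_euler("y",TH)*platerot(1)
print("mid");a=go(V,Q,start=a)
print("tray hover");go(tray(-.04,-.0375,.12),trayrot(),start=a)
E
```

```text
5.3667 [ 0.59034551 -0.32053633  0.07868686] [-0.45  1.03  0.67 -0.26  1.99  1.11] 0.3983244446226982 [4.91106421 0.79279763 8.44645683] [ 0.1672953  -0.15868982 -0.12198977]
  call 1 [-0.7, 1.0, 11.8] [0.005, -0.014, 0.001] -> [ 0.583 -0.321  0.069]
lift
  call 1 [-16.3, 1.6, -105.0] [0.005, -0.014, 0.001] -> [ 0.636 -0.323  0.175]
mid
  call 1 [-117.0, -133.8, -6.8] [-0.209, -0.297, -0.149] -> [ 0.548 -0.186  0.247]
  call 2 [-97.3, -148.8, -4.4] [-0.209, -0.297, -0.149] -> [ 0.46 -0.05  0.32]
tray hover
  call 1 [86.7, -75.7, -47.0] [-0.169, 0.383, -0.251] -> [0.492 0.05  0.253]
  call 2 [114.8, -44.3, -18.0] [-0.169, 0.383, -0.251] -> [0.523 0.15  0.187]
  call 3 [121.3, -14.5, 23.1] [-0.169, 0.383, -0.251] -> [0.555 0.25  0.12 ]
```

Emit:
send_rows:
  increments: [0.35,0,0,0,0,0,0,0.35,0,0,0,0,0,0,0.35,-1,1,8,0.005,-0.014,0,0.35,-1,1,13,0.005,-0.014,0,0.35,-1,1,13,0.005,-0.014,0]

```text
time_s: 5.78
tcp_pos: [0.5806, -0.3212, 0.066]
tool_rot: [-0.005, 0.953, -0.014, -0.302]
force: [0.1, -0.4, -0.7]
grip_width: 0.646
```

```bash
python3 - <<'E'
from plan import *
s=arm.state();print(s["time_s"],s["tcp_pos"],s["grip_width"],s["force"],s["moment"])
go(plate(0.012,-.0445,.006),platerot(1))
im=capture("wrist");cv2.imwrite("pics/w3.png",im[:,:,::-1])
E
```

```text
5.7833 [ 0.58056939 -0.32115233  0.06602451] 0.6464861785510705 [ 0.07476704 -0.39532862 -0.70123024] [ 0.02844566 -0.25758923  0.01860306]
  call 1 [0.1, 0.2, -2.2] [-0.001, 0.003, 0.001] -> [ 0.582 -0.321  0.068]
```

View pics/w3.png

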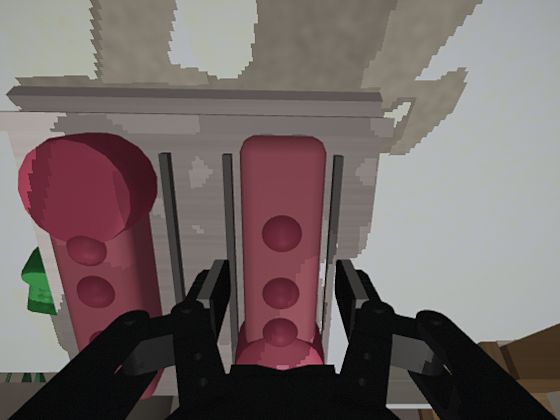

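Emit:
send_rows:
  increments: [0.5,0,0,-4,0,0,0,0.8,0,0,-4,0,0,0,0.8,0,0,-4,0,0,0,0.8,0,0,-4,0,0,0,0.8,0,0,-4,0,0,0]

```text
time_s: 6.25
tcp_pos: [0.5832, -0.3212, 0.0702]
tool_rot: [-0.005, 0.953, -0.014, -0.302]
force: [-1.0, 1.2, 3.0]
grip_width: 0.405
```

```bash
python3 - <<'E'
from plan import *
s=arm.state();print(s["time_s"],s["tcp_pos"],s["qpos"].round(2),s["grip_width"],s["force"],s["moment"])
go(plate(0.012,-.0445,.0),platerot(1))
E
```

```text
6.25 [ 0.58321419 -0.32115182  0.07023409] [-0.45  1.03  0.68 -0.26  1.99  1.11] 0.4048826555229548 [-0.97752036  1.1610437   3.01305611] [ 0.02352499  0.05977026 -0.2318246 ]
  call 1 [0.4, 0.3, 8.8] [-0.001, 0.003, 0.001] -> [ 0.578 -0.321  0.063]
```

Emit:
send_rows:
  increments: [0.8,0,0,-10,0,0,0,0.8,-3,0,-30,0,0,0,0.8,-7,1,-55,0,0,0,0.8,-12,1,-80,0,0,0,0.8,-16,1,-105,0,0,0]

```text
time_s: 6.67
tcp_pos: [0.6307, -0.3237, 0.1663]
tool_rot: [-0.005, 0.953, -0.014, -0.302]
force: [1.2, -0.4, -2.5]
grip_width: 0.411
```

```bash
python3 - <<'E'
from plan import *
s=arm.state();print(s["time_s"],s["tcp_pos"],s["qpos"].round(2),s["grip_width"],s["force"],s["moment"])
V=np.array([.46,-.05,.30]); Q=R.from_euler("z",.5)*R.from_euler("y",TH)*platerot(1)
print("mid");a=go(V,Q)
print("tray hover");go(tray(-.05,-.0375,.10),trayrot(),start=a)
im=capture("side");cv2.imwrite("pics/s2.png",cv2.resize(im[150:350,200:460,::-1],(780,600)))
E
```

```text
6.6667 [ 0.63070473 -0.32370211  0.1662727 ] [-0.43  1.21  0.22 -0.3   2.26  1.04] 0.4105280761445741 [ 1.15532521 -0.44874094 -2.47519669] [-0.01389214 -0.45814461 -0.005261  ]
mid
  call 1 [-111.4, -134.4, -3.0] [-0.209, -0.295, -0.148] -> [ 0.545 -0.187  0.233]
  call 2 [-91.0, -149.0, -2.8] [-0.209, -0.295, -0.148] -> [ 0.46 -0.05  0.3 ]
tray hover
  call 1 [86.0, -73.2, -45.0] [-0.169, 0.383, -0.251] -> [0.491 0.047 0.233]
  call 2 [112.7, -42.5, -16.1] [-0.169, 0.383, -0.251] -> [0.522 0.144 0.167]
  call 3 [118.3, -13.6, 24.3] [-0.169, 0.383, -0.251] -> [0.552 0.241 0.1  ]
```

View pics/s2.png

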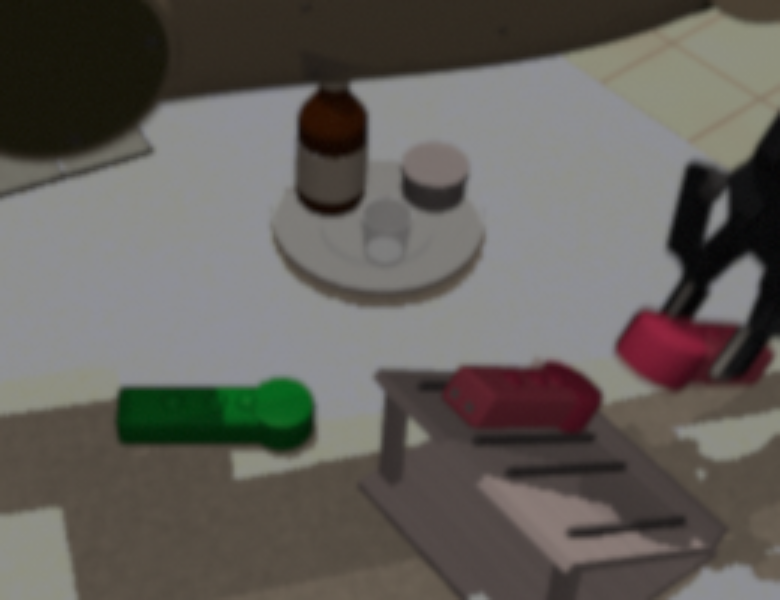

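Emit:
send_rows:
  increments: [0.8,-22,-27,-1,-0.042,-0.059,-0.03,0.8,-45,-54,-1,-0.084,-0.118,-0.06,0.8,-67,-81,-2,-0.125,-0.177,-0.09,0.8,-89,-107,-2,-0.167,-0.236,-0.118,0.8,-111,-134,-3,-0.209,-0.295,-0.148]

```text
time_s: 7.13
tcp_pos: [0.5467, -0.1865, 0.237]
tool_rot: [0.072, 0.893, 0.089, -0.435]
force: [0.7, 0.7, -1.8]
grip_width: 0.41
```

Emit:
send_rows:
  increments: [0.8,-18,-30,-1,-0.042,-0.059,-0.03,0.8,-36,-60,-1,-0.084,-0.118,-0.06,0.8,-55,-90,-2,-0.125,-0.177,-0.09,0.8,-73,-119,-2,-0.167,-0.236,-0.118,0.8,-91,-149,-3,-0.209,-0.295,-0.148]

```text
time_s: 7.55
tcp_pos: [0.4598, -0.0487, 0.3032]
tool_rot: [0.146, 0.797, 0.189, -0.554]
force: [0.1, 2.3, -1.9]
grip_width: 0.407
```

```bash
python3 - <<'E'
from plan import *
s=arm.state();print(s["time_s"],s["tcp_pos"],s["qpos"].round(2),s["grip_width"])
go(tray(-.05,-.0375,.10),trayrot())
E
```

```text
7.55 [ 0.4597929  -0.04874119  0.30322287] [ 0.08  0.7   1.07 -0.63  2.46  0.93] 0.4065952150046009
  call 1 [86.8, -72.8, -44.9] [-0.166, 0.384, -0.251] -> [0.491 0.048 0.235]
  call 2 [113.3, -42.1, -15.4] [-0.166, 0.384, -0.251] -> [0.521 0.144 0.168]
  call 3 [118.4, -13.3, 25.3] [-0.166, 0.384, -0.251] -> [0.552 0.241 0.1  ]
```

Emit:
send_rows:
  increments: [0.8,17,-15,-9,-0.033,0.077,-0.05,0.8,35,-29,-18,-0.066,0.154,-0.1,0.8,52,-44,-27,-0.1,0.23,-0.15,0.8,69,-58,-36,-0.133,0.307,-0.2,0.8,87,-73,-45,-0.166,0.384,-0.251]

```text
time_s: 7.97
tcp_pos: [0.4911, 0.0495, 0.2344]
tool_rot: [0.102, 0.844, 0.358, -0.387]
force: [0.0, -0.2, -2.1]
grip_width: 0.408
```

Emit:
send_rows:
  increments: [0.8,23,-8,-3,-0.033,0.077,-0.05,0.8,45,-17,-6,-0.066,0.154,-0.1,0.8,68,-25,-9,-0.1,0.23,-0.15,0.8,91,-34,-12,-0.133,0.307,-0.2,0.8,113,-42,-15,-0.166,0.384,-0.251]

```text
time_s: 8.38
tcp_pos: [0.5217, 0.1475, 0.1663]
tool_rot: [0.052, 0.839, 0.504, -0.195]
force: [0.8, 0.4, -2.4]
grip_width: 0.402
```

```bash
python3 - <<'E'
from plan import *
s=arm.state();print(s["time_s"],s["tcp_pos"],s["qpos"].round(2),s["grip_width"])
go(tray(-.05,-.0375,.10),trayrot())
E
```

```text
8.3833 [0.52166893 0.14754715 0.16632402] [ 0.31  0.38  1.37 -0.19  1.75  0.8 ] 0.4024355530816312
  call 1 [114.8, -11.3, 26.1] [-0.161, 0.375, -0.244] -> [0.552 0.241 0.1  ]
```

Emit:
send_rows:
  increments: [0.8,28,-3,6,-0.04,0.094,-0.061,0.8,57,-6,13,-0.08,0.188,-0.122,0.8,86,-9,20,-0.12,0.28,-0.183,0.8,115,-11,26,-0.161,0.375,-0.244,0.8,115,-11,26,-0.161,0.375,-0.244]

```text
time_s: 8.8
tcp_pos: [0.5498, 0.2417, 0.096]
tool_rot: [-0.002, 0.786, 0.618, 0.001]
force: [-1.6, -0.9, -1.8]
grip_width: 0.407
```

```bash
python3 - <<'E'
from plan import *
s=arm.state();print(s["time_s"],s["tcp_pos"],s["qpos"].round(2),s["grip_width"])
go(tray(-.05,-.0375,.10),trayrot())
cm=camera_model("wrist");im=capture("wrist");cv2.imwrite("pics/w4.png",im[:,:,::-1])
import pickle;pickle.dump(cm,open("w4.pkl","wb"))
for p in [(64,-14.5,6),(64,-60.5,6),(64,-80,50),(64,80,50),(-100,-80,8),(-100,80,8),(-100,0,10),(64,0,10)]: print(p,proj(cm,tray(*np.array(p)/1000.))[0].round().tolist())
E
```

```text
8.8 [0.54978913 0.24168736 0.09599227] [0.33 0.23 1.63 0.   1.28 0.56] 0.4066247325103519
  call 1 [-0.5, 2.7, -4.0] [-0.002, -0.003, 0.004] -> [0.552 0.241 0.1  ]
(64, -14.5, 6) [256.0, 65.0]
(64, -60.5, 6) [321.0, 65.0]
(64, -80, 50) [364.0, 54.0]
(64, 80, 50) [84.0, 53.0]
(-100, -80, 8) [335.0, 271.0]
(-100, 80, 8) [153.0, 270.0]
(-100, 0, 10) [243.0, 272.0]
(64, 0, 10) [235.0, 64.0]
```

View pics/w4.png

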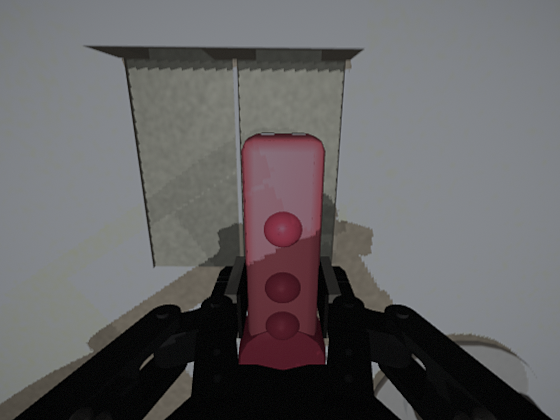

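```bash
python3 - <<'E'
from plan import *
a=go(tray(-.03,-.0375,.03),trayrot());go(tray(-.03,-.0375,.018),trayrot(),start=a)
E
```

```text
call 1 [21.3, 2.4, 67.6] [-0.004, 0.002, 0.0] -> [0.557 0.26  0.03 ]
  call 1 [-0.0, -0.0, 12.0] [0.0, -0.0, 0.0] -> [0.557 0.26  0.018]
```

Emit:
send_rows:
  increments: [0.8,7,1,23,0,0,0,0.8,14,2,45,0,0,0,0.8,21,2,66,-0.004,0.002,0,0.8,21,2,72,-0.004,0.002,0,0.8,21,2,76,-0.004,0.002,0]

```text
time_s: 9.27
tcp_pos: [0.5555, 0.2589, 0.0205]
tool_rot: [0.0, 0.787, 0.617, -0.002]
force: [-0.0, -0.8, -1.4]
grip_width: 0.405
```

```bash
python3 - <<'E'
from plan import *
s=arm.state();print(s["time_s"],s["tcp_pos"],s["grip_width"],s["force"],s["moment"])
go(tray(-.03,-.0375,.016),trayrot())
E
```

```text
9.2667 [0.55553237 0.25885355 0.02048338] 0.4051325952042521 [-0.03847579 -0.78681792 -1.37007836] [-0.03917812  0.00937981 -0.01153821]
  call 1 [1.5, 1.2, 4.5] [-0.002, 0.003, -0.001] -> [0.557 0.26  0.016]
```

Emit:
send_rows:
  increments: [0.8,1,1,2,0,0,0,0.8,1,1,4,0,0,0,0.8,1,1,5,0,0,0,0.8,1,1,6,0,0,0,0.8,1,1,6,0,0,0]

```text
time_s: 9.68
tcp_pos: [0.5578, 0.2595, 0.0165]
tool_rot: [0.001, 0.787, 0.616, -0.001]
force: [-3.4, -1.8, 5.2]
grip_width: 0.405
```

```bash
python3 - <<'E'
from plan import *
s=arm.state();print(s["time_s"],s["tcp_pos"],s["grip_width"],s["force"],s["moment"])
go(tray(.02,-.0375,.016),trayrot())
E
```

```text
9.6833 [0.55780624 0.25952118 0.01653267] 0.40538317058236384 [-3.4108831  -1.75824663  5.22593098] [-0.4370405   0.36180713  0.0161339 ]
  call 1 [50.3, -0.9, 0.4] [-0.001, 0.003, -0.001] -> [0.569 0.309 0.016]
```

Emit:
send_rows:
  increments: [0.8,8,0,-0.5,0,0,0,0.8,16,0,-0.5,0,0,0,0.8,24,0,-0.5,0,0,0,0.8,31,0,-0.5,0,0,0,0.8,36,0,-0.5,0,0,0]

```text
time_s: 10.1
tcp_pos: [0.5666, 0.2957, 0.017]
tool_rot: [0.001, 0.787, 0.617, -0.001]
force: [1.1, 0.2, -2.6]
grip_width: 0.408
```

```bash
python3 - <<'E'
from plan import *
s=arm.state();print(s["time_s"],s["tcp_pos"],s["grip_width"],s["force"],s["moment"])
go(tray(.02,-.0375,.016),trayrot())
im=capture("wrist");cv2.imwrite("pics/w5.png",im[:,:,::-1])
E
```

```text
10.1 [0.56658901 0.2957028  0.01696024] 0.40754673846502887 [ 1.12460545  0.226305   -2.62616944] [-9.70454170e-05 -2.37119984e-02 -3.17061253e-02]
  call 1 [13.1, -0.7, 0.9] [-0.001, 0.002, -0.0] -> [0.569 0.309 0.016]
```

View pics/w5.png

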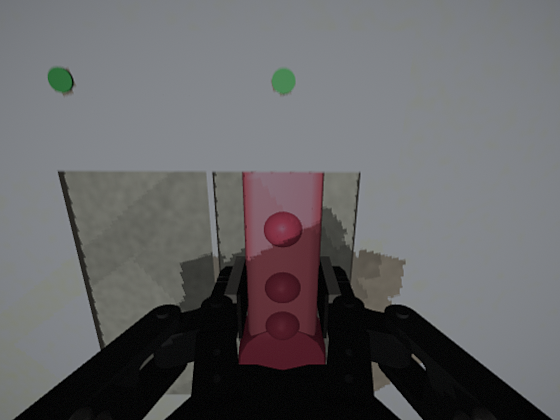

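Emit:
send_rows:
  increments: [0.8,4,0,0,0,0,0,0.8,8,0,0,0,0,0,0.8,11,0,0,0,0,0,0.8,14,0,0,0,0,0,0.8,16,0,0,0,0,0]

```text
time_s: 10.57
tcp_pos: [0.5698, 0.3098, 0.0167]
tool_rot: [0.001, 0.787, 0.617, -0.003]
force: [-6.7, -18.1, 11.0]
grip_width: 0.408
```

Emit:
send_rows:
  increments: [0.8,1,0,0,0,0,0,0.8,2,0,0,0,0,0,0.8,3,0,0,0,0,0,0.8,4,0,0,0,0,0,0.8,4,0,0,0,0,0]

```text
time_s: 10.98
tcp_pos: [0.5698, 0.3097, 0.0166]
tool_rot: [0.003, 0.787, 0.617, -0.007]
force: [-8.7, -19.5, 11.0]
grip_width: 0.407
```

```bash
python3 - <<'E'
from plan import *
s=arm.state();print(s["time_s"],s["tcp_pos"],s["grip_width"],s["force"],s["moment"])
go(tray(.02,-.0375,.016),trayrot())
E
```

```text
10.9833 [0.56980711 0.30968028 0.01656775] 0.40676542866434273 [ -8.7231861  -19.4806979   11.01620996] [-2.83697435  1.09715582  0.15136903]
  call 1 [-1.3, -0.5, 0.6] [-0.004, 0.014, -0.001] -> [0.569 0.309 0.016]
```

Emit:
send_rows:
  increments: [0.3,-1,0,0,0,0,0,0.3,-1,0,0,0,0,0,0.3,-1,0,0,0,0,0,0.3,-1,0,0,0,0,0,0.3,-1,0,-2,0,0,0]

```text
time_s: 11.4
tcp_pos: [0.5694, 0.3091, 0.0183]
tool_rot: [0.003, 0.787, 0.617, -0.007]
force: [-0.3, 0.8, -0.2]
grip_width: 0.7
```

Emit:
send_rows:
  increments: [0.3,0,0,-20,0,0,0,0.3,0,0,-50,0,0,0,0.3,-20,0,-90,0,0,0,0.3,-40,0,-130,0,0,0,0.3,-40,0,-150,0,0,0]

```text
time_s: 11.82
tcp_pos: [0.5617, 0.2709, 0.173]
tool_rot: [0.004, 0.787, 0.617, -0.005]
force: [0.5, -0.4, 0.6]
grip_width: 0.7
```

```bash
python3 - <<'E'
from sil import *
s=arm.state();print(s["time_s"],s["tcp_pos"],s["grip_width"],s["force"])
cm=camera_model("wrist");im=capture("wrist");cv2.imwrite("pics/w6.png",im[:,:,::-1])
import pickle;pickle.dump(cm,open("w6.pkl","wb"))
# next: to stand, opposite flip
V=np.array([.46,-.02,.30]); Q=R.from_euler("z",-.7)*rot(s["tool_rot"])
a=go(V,Q); go(plate(.012,.0405,.075),platerot(-1),start=a)
E
```

```text
11.8167 [0.56166129 0.27087217 0.17304567] 0.6997577820194802 [ 0.54107839 -0.37042576  0.61284175]
  call 1 [-154.9, -15.2, -59.4] [0.007, -0.003, 0.35] -> [0.512 0.126 0.239]
  call 2 [-151.0, 38.5, -59.0] [0.007, -0.003, 0.35] -> [ 0.46 -0.02  0.3 ]
  call 1 [1.4, 54.5, 35.1] [0.147, 0.052, -0.478] -> [ 0.493 -0.064  0.265]
  call 2 [-26.5, 53.0, 26.3] [0.147, 0.052, -0.478] -> [ 0.526 -0.107  0.23 ]
  call 3 [-49.8, 37.7, 17.5] [0.147, 0.052, -0.478] -> [ 0.558 -0.151  0.195]
  call 4 [-62.8, 12.3, 10.7] [0.147, 0.052, -0.478] -> [ 0.591 -0.194  0.159]
  call 5 [-62.1, -16.9, 7.7] [0.147, 0.052, -0.478] -> [ 0.624 -0.238  0.124]
```

View pics/w6.png

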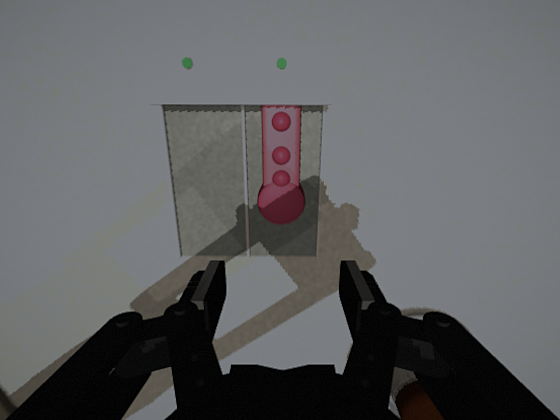

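```bash
python3 - <<'E'
from sil import *
import pickle
s=arm.state()
V=np.array([.46,-.02,.30]); Q=R.from_euler("z",.55)*rot(s["tool_rot"])
a=go(V,Q,2); go(plate(.012,.0405,.075),platerot(-1),start=a)
cm=pickle.load(open("w6.pkl","rb"));im=cv2.imread("pics/w6.png")[:,:,::-1].copy();k=comp(redmask(im),(281,140))
f=lambda x:(R.from_euler("z",TR[2]+x[2]+np.pi),tray(x[0],x[1],.006))
# hood hides the tail: fit against the head disc only
k[:108]=0
ys,xs=np.where(k&(np.arange(420)[:,None]>178)); print("head px",xs.min(),xs.max(),ys.max())
for hx in(-.022,-.026,-.030):
    q=proj(cm,[tray(hx+.024*np.cos(t),-.0375+.024*np.sin(t),z) for t in a_] if 0 else np.array([tray(hx+.024*np.cos(t),-.0375+.024*np.sin(t),z) for t in np.linspace(0,6.28,60) for z in(.006,.038)]))
    print(hx,q.min(0).round(1),q.max(0).round(1))
q=proj(cm,[tray(.064,.08,.05),tray(.064,-.08,.05),tray(-.1,.08,.008),tray(-.1,-.08,.008)]);print(q.round(1).tolist())
E
```

```text
call 1 [-154.9, -15.2, -59.4] [-0.002, 0.001, -0.275] -> [0.512 0.126 0.239]
  call 2 [-144.9, -56.5, -59.7] [-0.002, 0.001, -0.275] -> [ 0.46 -0.02  0.3 ]
  call 1 [-85.2, 29.8, 59.4] [0.125, 0.18, -0.398] -> [ 0.515 -0.093  0.241]
  call 2 [-100.2, -1.3, 40.6] [0.125, 0.18, -0.398] -> [ 0.569 -0.165  0.183]
  call 3 [-98.4, -37.3, 24.9] [0.125, 0.18, -0.398] -> [ 0.624 -0.238  0.124]Traceback (most recent call last):
  File "<stdin>", line 6, in <module>
  File "sil.py", line 10, in comp
    n,l=cv2.connectedComponents(m); k=l[c[1],c[0]]; assert k>0; return (l==k).astype(np.uint8)
                                                           ^^^
AssertionError
```

Emit:
send_rows:
  increments: [0.3,-31,-3,-12,0,0,-0.055,0.3,-62,-6,-24,0,0,-0.11,0.3,-93,-9,-36,0,0,-0.165,0.3,-124,-12,-48,0,0,-0.22,0.3,-155,-15,-60,0,0,-0.275]

```text
time_s: 12.28
tcp_pos: [0.5117, 0.1253, 0.2407]
tool_rot: [0.004, 0.694, 0.72, -0.002]
force: [0.8, -0.1, 0.0]
grip_width: 0.698
```

Emit:
send_rows:
  increments: [0.3,-29,-11,-12,0,0,-0.055,0.3,-58,-23,-24,0,0,-0.11,0.3,-87,-34,-36,0,0,-0.165,0.3,-116,-45,-48,0,0,-0.22,0.3,-145,-56,-60,0,0,-0.275]

```text
time_s: 12.7
tcp_pos: [0.4602, -0.0219, 0.3025]
tool_rot: [0.004, 0.588, 0.809, -0.002]
force: [0.3, -0.9, -0.1]
grip_width: 0.7
```

Emit:
send_rows:
  increments: [0.3,-17,6,12,0.025,0.036,-0.08,0.3,-34,12,24,0.05,0.072,-0.16,0.3,-51,18,36,0.075,0.108,-0.24,0.3,-68,24,48,0.1,0.144,-0.32,0.3,-85,30,59,0.125,0.18,-0.398]

```text
time_s: 13.12
tcp_pos: [0.516, -0.0947, 0.2439]
tool_rot: [-0.105, 0.412, 0.905, 0.0]
force: [0.1, 0.1, 0.5]
grip_width: 0.697
```

```bash
python3 - <<'E'
from plan import *
s=arm.state();print(s["time_s"],s["tcp_pos"],s["qpos"].round(2))
go(plate(.012,.0405,.075),platerot(-1))
E
```

```text
13.1167 [ 0.51596002 -0.09470458  0.24387148] [-0.3   0.13  1.49  0.03  1.74 -1.01]
  call 1 [-99.2, -1.8, 42.0] [0.122, 0.18, -0.393] -> [ 0.57  -0.166  0.184]
  call 2 [-97.7, -36.9, 26.4] [0.122, 0.18, -0.393] -> [ 0.624 -0.238  0.124]
```

Emit:
send_rows:
  increments: [0.3,-20,0,8,0.024,0.036,-0.08,0.3,-40,-1,17,0.05,0.072,-0.16,0.3,-60,-1,25,0.073,0.108,-0.236,0.3,-80,-2,34,0.098,0.144,-0.315,0.3,-99,-2,42,0.122,0.18,-0.393]

```text
time_s: 13.53
tcp_pos: [0.5704, -0.1669, 0.183]
tool_rot: [-0.209, 0.217, 0.954, 0.003]
force: [1.3, -0.7, 0.1]
grip_width: 0.705
```

Emit:
send_rows:
  increments: [0.3,-20,-7,5,0.024,0.036,-0.08,0.3,-40,-15,10,0.05,0.072,-0.16,0.3,-60,-22,16,0.073,0.108,-0.236,0.3,-80,-30,21,0.098,0.144,-0.315,0.3,-98,-37,26,0.122,0.18,-0.393]

```text
time_s: 13.95
tcp_pos: [0.6254, -0.2389, 0.1218]
tool_rot: [-0.302, 0.01, 0.953, 0.005]
force: [0.4, -0.4, 0.7]
grip_width: 0.703
```

```bash
python3 - <<'E'
from sil import *
s=arm.state();print(s["time_s"],s["tcp_pos"],s["qpos"].round(2),s["grip_width"])
cw=camera_model("wrist");im=capture("wrist");cv2.imwrite("pics/w7.png",im[:,:,::-1]);import pickle;pickle.dump(cw,open("w7.pkl","wb"))
go(plate(0.012,.0405,.03),platerot(-1))
print(proj(cw,[plate(.012,.0405,.03),plate(.058,.0405,.032),plate(-.058,.0405,.03)]).round())
E
```

```text
13.95 [ 0.62540704 -0.23886363  0.121834  ] [-0.34  1.04  0.57 -0.21  2.11 -1.95] 0.7032473353673979
  call 1 [5.8, 1.8, 35.9] [-0.0, -0.016, 0.016] -> [ 0.598 -0.237  0.087]
[[283. 236.]
 [283. 296.]
 [284. 130.]]
```

View pics/w7.png

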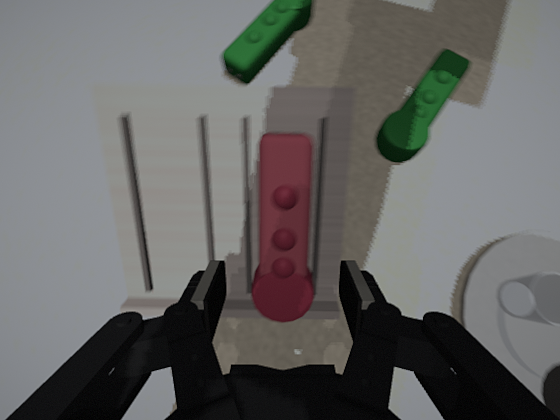

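Emit:
send_rows:
  increments: [0.3,2,1,14,0,-0.006,0.006,0.3,4,2,28,0,-0.012,0.012,0.3,6,2,42,0,-0.016,0.016,0.35,6,2,54,0,-0.016,0.016,0.35,6,2,60,0,-0.016,0.016]

```text
time_s: 14.42
tcp_pos: [0.5829, -0.2355, 0.0663]
tool_rot: [-0.301, 0.014, 0.953, 0.005]
force: [0.7, -0.1, 0.2]
grip_width: 0.651
```

```bash
python3 - <<'E'
from plan import *
s=arm.state();print(s["time_s"],s["tcp_pos"],s["grip_width"],s["force"])
go(plate(0.012,.0405,.008),platerot(-1))
E
```

```text
14.4167 [ 0.5828607  -0.23548828  0.06631784] 0.6506362138163031 [ 0.72425674 -0.13764685  0.17211179]
  call 1 [-0.5, -0.9, -4.1] [0.001, -0.002, 0.0] -> [ 0.586 -0.236  0.069]
```

Same state as with the first one; close while backing 4 mm, then lift.

Emit:
send_rows:
  increments: [0.5,-0.5,-1,-4,0,0,0,0.8,-0.5,-1,-4,0,0,0,0.8,-0.5,-1,-4,0,0,0,0.8,-0.5,-1,-4,0,0,0,0.8,-0.5,-1,-4,0,0,0]

```text
time_s: 14.83
tcp_pos: [0.586, -0.2366, 0.0701]
tool_rot: [-0.301, 0.014, 0.953, 0.005]
force: [-2.3, 0.7, 2.5]
grip_width: 0.4
```

Emit:
send_rows:
  increments: [0.8,0,0,0,0,0,0,0.8,2,0,-12,0,0,0,0.8,7,0,-35,0,0,0,0.8,12,0,-65,0,0,0,0.8,16,0,-100,0,0,0]

```text
time_s: 15.25
tcp_pos: [0.6298, -0.2378, 0.1608]
tool_rot: [-0.302, 0.014, 0.953, 0.005]
force: [1.7, -0.8, -1.6]
grip_width: 0.408
```

```bash
python3 - <<'E'
from plan import *
s=arm.state();print(s["time_s"],s["tcp_pos"],s["qpos"].round(2),s["grip_width"],s["force"],s["moment"])
V=np.array([.46,-.04,.30]); Q=R.from_euler("z",-.8)*R.from_euler("z",ST[2])*R.from_matrix(np.c_[[-1,0,0],[0,1,0],[0,0,-1.]])
print("mid");a=go(V,Q)
print("tray hover");go(tray(-.05,.0375,.10),trayrot(),start=a)
E
```

```text
15.25 [ 0.62984429 -0.23783065  0.1607942 ] [-0.34  1.04  0.5  -0.22  2.18 -1.95] 0.4077501836367897 [ 1.72220509 -0.7667299  -1.57592112] [-0.06525871 -0.46139943  0.01603673]
mid
  call 1 [111.9, 96.4, -6.2] [-0.122, -0.29, 0.387] -> [ 0.545 -0.139  0.23 ]
  call 2 [134.9, 50.1, -33.7] [-0.122, -0.29, 0.387] -> [ 0.46 -0.04  0.3 ]
tray hover
  call 1 [103.6, 107.9, 100.0] [0.0, 0.0, 0.491] -> [0.47  0.109 0.2  ]
  call 2 [142.2, 46.3, 100.0] [0.0, 0.0, 0.491] -> [0.479 0.259 0.1  ]
```

Emit:
send_rows:
  increments: [0.8,22,19,-2,-0.024,-0.058,0.077,0.8,45,39,-3,-0.049,-0.116,0.155,0.8,67,58,-4,-0.073,-0.174,0.232,0.8,90,77,-5,-0.098,-0.232,0.31,0.8,112,96,-6,-0.122,-0.29,0.387]

```text
time_s: 15.67
tcp_pos: [0.5467, -0.1411, 0.229]
tool_rot: [-0.158, 0.213, 0.964, 0.003]
force: [-0.0, -0.4, 1.0]
grip_width: 0.405
```

Emit:
send_rows:
  increments: [0.8,27,10,-7,-0.024,-0.058,0.077,0.8,54,20,-13,-0.049,-0.116,0.155,0.8,81,30,-20,-0.073,-0.174,0.232,0.8,108,40,-27,-0.098,-0.232,0.31,0.8,135,50,-34,-0.122,-0.29,0.387]

```text
time_s: 16.08
tcp_pos: [0.4611, -0.0421, 0.3005]
tool_rot: [0.0, 0.403, 0.915, 0.001]
force: [0.1, 0.8, 0.2]
grip_width: 0.41
```

```bash
python3 - <<'E'
from plan import *
s=arm.state();print(s["time_s"],s["tcp_pos"],s["qpos"].round(2),s["grip_width"])
go(tray(-.05,.0375,.10),trayrot())
E
```

```text
16.0833 [ 0.46107033 -0.04213912  0.30051641] [-0.2  -0.27  1.74  0.    1.66 -0.94] 0.40953614645343345
  call 1 [104.7, 108.1, 100.4] [0.001, -0.0, 0.491] -> [0.47  0.108 0.2  ]
  call 2 [143.4, 46.0, 100.3] [0.001, -0.0, 0.491] -> [0.479 0.259 0.1  ]
```

Emit:
send_rows:
  increments: [0.8,21,22,20,0,0,0.098,0.8,42,43,40,0,0,0.196,0.8,63,65,60,0,0,0.295,0.8,84,87,80,0,0,0.393,0.8,105,108,100,0,0,0.491]

```text
time_s: 16.5
tcp_pos: [0.4703, 0.1099, 0.2007]
tool_rot: [0.001, 0.615, 0.788, 0.002]
force: [0.9, -0.1, -0.9]
grip_width: 0.408
```

Emit:
send_rows:
  increments: [0.8,29,9,20,0,0,0.098,0.8,57,18,40,0,0,0.196,0.8,86,28,60,0,0,0.295,0.8,115,37,80,0,0,0.393,0.8,143,46,100,0,0,0.491]

```text
time_s: 16.92
tcp_pos: [0.4809, 0.2619, 0.1006]
tool_rot: [0.001, 0.79, 0.613, 0.003]
force: [0.0, -0.4, -0.6]
grip_width: 0.409
```

```bash
python3 - <<'E'
from plan import *
s=arm.state();print(s["time_s"],s["tcp_pos"],s["qpos"].round(2),s["grip_width"])
a=go(tray(-.03,.0375,.022),trayrot())
cm=camera_model("wrist");im=capture("wrist");cv2.imwrite("pics/w8.png",im[:,:,::-1])
print(proj(cm,[tray(.064,0,.01),tray(-.1,.08,.008),tray(-.1,-.08,.008),tray(.064,.0375,.05),tray(.035,.0375,.12)]).round().tolist())
E
```

```text
16.9167 [0.48094987 0.26193877 0.10057639] [ 0.41  0.09  1.78 -0.    1.27  0.66] 0.4089646198472173
  call 1 [16.0, -1.2, 78.6] [0.005, -0.003, -0.009] -> [0.484 0.278 0.022]
[[333.0, 70.0], [235.0, 272.0], [414.0, 270.0], [281.0, 61.0], [282.0, 114.0]]
```

View pics/w8.png

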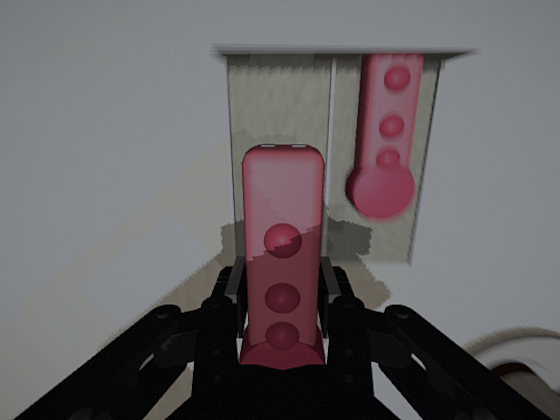

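Emit:
send_rows:
  increments: [0.8,5,0,25,0.002,0,-0.003,0.8,10,-1,48,0.005,-0.003,-0.009,0.8,16,-1,70,0.005,-0.003,-0.009,0.8,16,-1,78,0.005,-0.003,-0.009,0.8,16,-1,80,0.005,-0.003,-0.009]

```text
time_s: 17.38
tcp_pos: [0.481, 0.2814, 0.0151]
tool_rot: [-0.002, 0.79, 0.614, -0.003]
force: [0.4, -0.2, -0.6]
grip_width: 0.408
```

Emit:
send_rows:
  increments: [0.8,0,0,1,0,0,0,0.8,0,0,2,0,0,0,0.8,0,0,3,0,0,0,0.8,0,0,3,0,0,0,0.8,0,0,3,0,0,0]

```text
time_s: 17.8
tcp_pos: [0.4814, 0.2814, 0.0148]
tool_rot: [-0.002, 0.79, 0.614, -0.002]
force: [-9.3, -4.2, 15.9]
grip_width: 0.41
```

```bash
python3 - <<'E'
from plan import *
s=arm.state();print(s["time_s"],s["tcp_pos"],s["grip_width"],s["force"],s["moment"])
go(tray(.027,.0375,.0165),trayrot())
E
```

```text
17.8 [0.48142465 0.28140262 0.01482685] 0.4100263963854195 [-9.27626205 -4.17645018 15.89656388] [-0.68780748  1.65281544 -0.02049349]
  call 1 [54.3, 3.1, -1.7] [-0.007, 0.001, -0.008] -> [0.498 0.333 0.016]
```

Emit:
send_rows:
  increments: [0.8,0,1,-1,-0.003,0,-0.004,0.8,8,3,-1,-0.005,0,-0.008,0.8,18,3,-1,-0.005,0,-0.008,0.8,28,3,-1,-0.005,0,-0.008,0.8,36,3,-1,-0.005,0,-0.008]

```text
time_s: 18.22
tcp_pos: [0.4937, 0.317, 0.0159]
tool_rot: [-0.0, 0.787, 0.617, -0.0]
force: [-0.6, 0.0, -1.7]
grip_width: 0.409
```

```bash
python3 - <<'E'
from plan import *
s=arm.state();print(s["time_s"],s["tcp_pos"],s["grip_width"],s["force"],s["moment"])
go(tray(.027,.0375,.0155),trayrot())
E
```

```text
18.2167 [0.49373721 0.31702848 0.0158802 ] 0.40941380423189405 [-0.56128385  0.04412513 -1.69345263] [-0.02539281 -0.02083309 -0.0163088 ]
  call 1 [16.8, 0.1, 0.4] [-0.001, 0.0, -0.0] -> [0.498 0.333 0.016]
```

Emit:
send_rows:
  increments: [0.8,5,0,0,0,0,0,0.8,9,0,0,0,0,0,0.8,13,0,0,0,0,0,0.8,16,0,0,0,0,0,0.8,19,0,0,0,0,0]

```text
time_s: 18.63
tcp_pos: [0.4974, 0.3332, 0.0153]
tool_rot: [0.001, 0.787, 0.617, -0.003]
force: [-7.9, -24.1, 14.8]
grip_width: 0.405
```

Emit:
send_rows:
  increments: [0.8,1,0,0,0,0,0,0.8,2,0,0,0,0,0,0.8,3,0,0,0,0,0,0.8,4,0,0,0,0,0,0.8,4,0,0,0,0,0]

```text
time_s: 19.05
tcp_pos: [0.4973, 0.3331, 0.0149]
tool_rot: [0.002, 0.787, 0.616, -0.007]
force: [-6.8, -20.0, 11.9]
grip_width: 0.41
```

```bash
python3 - <<'E'
from plan import *
s=arm.state();print(s["time_s"],s["tcp_pos"],s["grip_width"],s["force"],s["moment"])
go(tray(.027,.0375,.0155),trayrot())
E
```

```text
19.05 [0.49733989 0.33313981 0.01488906] 0.4103095235403073 [ -6.77206907 -20.00040445  11.90019687] [-2.74705484  0.91985867  0.02603775]
  call 1 [0.2, 0.4, -0.6] [-0.005, 0.013, -0.001] -> [0.498 0.333 0.016]
```

Home at the expected place, with 21 N against the stop. Release and withdraw.

Emit:
send_rows:
  increments: [0.3,-1,0,0,0,0,0,0.3,-1,0,0,0,0,0,0.3,-1,0,0,0,0,0,0.3,-1,0,0,0,0,0,0.3,-1,0,-2,0,0,0]

```text
time_s: 19.47
tcp_pos: [0.497, 0.3325, 0.0167]
tool_rot: [0.002, 0.787, 0.617, -0.007]
force: [-0.1, -0.0, -0.4]
grip_width: 0.703
```

Emit:
send_rows:
  increments: [0.3,0,0,-20,0,0,0,0.3,0,0,-50,0,0,0,0.3,-15,0,-85,0,0,0,0.3,-30,20,-120,0,0,0,0.3,-30,35,-150,0,0,0]

```text
time_s: 19.88
tcp_pos: [0.5248, 0.2954, 0.1691]
tool_rot: [0.002, 0.787, 0.617, -0.006]
force: [0.8, -0.2, 0.4]
grip_width: 0.699
```

```bash
python3 - <<'E'
from plan import *
s=arm.state();print(s["time_s"],s["tcp_pos"],s["grip_width"],s["force"])
cm=camera_model("wrist");im=capture("wrist")
print("dock edge/floor pred",proj(cm,[tray(.064,0,.05),tray(-.1,0,.01),tray(-.1,.08,.008),tray(-.1,-.08,.008)]).round().tolist())
for y in(.0375,-.0375):
    q=proj(cm,np.array([tray(-.026+.024*np.cos(t),y+.024*np.sin(t),.038) for t in np.linspace(0,6.28,60)])); print("head top pred",y,q.min(0).round(),q.max(0).round())
    cv2.polylines(im,[q.round().astype(np.int32)],True,(0,255,255),1)
b=capture("top")
cv2.imwrite("pics/fin.png",np.hstack([im[:,:,::-1][:360,100:460],cv2.resize(b[100:300,130:350,::-1],(396,360))]))
for t in ["bottle","cup","tin"]: print(t,[(np.round(d["xy"]).tolist(),round(d["confidence"],2)) for d in landmark_of(t,"top")][:2])
E
```

```text
19.8833 [0.52478936 0.29538097 0.16913825] 0.6989416001676901 [ 0.80646717 -0.15761557  0.43379855]
dock edge/floor pred [[287.0, 128.0], [286.0, 272.0], [217.0, 271.0], [354.0, 271.0]]
head top pred 0.0375 [224. 198.] [272. 243.]
head top pred -0.0375 [300. 198.] [349. 244.]
bottle [([286.0, 165.0], 0.76), ([203.0, 188.0], 0.58)]
cup [([303.0, 146.0], 0.64), ([313.0, 175.0], 0.61)]
tin [([304.0, 146.0], 0.84), ([203.0, 188.0], 0.19)]
```

View pics/fin.png

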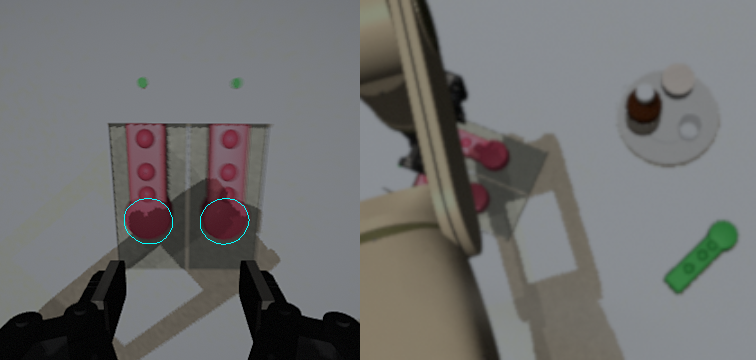

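```bash
python3 -c "
from plant import workorder; print(workorder.job_done())"
```

```text
the job is handed in; nothing more can be done
None
```

Both pink massagers are in the charging tray, one in each lane, lying flat with the head out and the tail under the hood. I handed the job in at about 20 s of the 69 s allowed; no verdict is given.

- **Seating:** I slid each massager in until it pressed on the stop with about 20 N, where it came to rest where I expected. The gripper then let go and withdrew.
- **Last checks:** In the final wrist picture both round heads lie on the outlines predicted for a fully home massager, level with each other. The gripper reads no contact force.
- **Turntable:** The bottle, cup and tin stand upright. Where the detector reports them has moved by only 1–4 pixels since the start, about 10 mm at most and probably mostly noise. The detector's best guess for the cup was at the tin's place; its second guess is at the cup's old place, and the picture shows the cup there. I did not touch the green look-alikes.
- **What went wrong:** My first grip on the first massager was too shallow, so I opened and gripped it again deeper before lifting. A check of that massager from its outline in the picture failed because the colour mask missed it; I relied on the stop force and the head position instead.

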